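Bulk-erase the tape reels under the pinned cover

TASK

Lift the loose cover plate off the two pins of the bulk eraser and lay it flat on the black rubber mat, then build all the small tape reels lying on the bench into one pile centred on the round plate inside the eraser, the largest at the bottom and each smaller one on the next larger. Seat the cover fully back down over both pins, and only then throw the red lever fully over to its far side and bring it fully back again. Leave the floppy disks, bezel, loupe and keycap where they are.

Things in the scene. Friction and masses are not known exactly. Their poses are not given: they have to be found in the camera images.
- eraser: The bulk eraser, grey steel, fixed to the bench: base 160 (x) x 222 (y) x 24 high with a pillar 44 (x) x 36 (y) at the middle of its +y and -y sides (tops 90 above the bench, inner faces 150 apart). Origin: middle of its underside on the bench; x points away from the robot side, y to the pillar with the lever.
- deck (a point): Centre of the top face of the round aluminium plate (96 across, 4 thick) between the pillars, 28 above the bench, on which the reels are piled; axes as the eraser's.
- seat (a point): Point midway between the two pins at the level of the pillar tops (90 above the bench): here the origin of the seated cover lies; axes as the eraser's. The pins (8 thick, 12 high, tapering over the last 4) stand on the pillar tops 93 either side of it along y.
- cover: Loose aluminium cover plate 130 (x) x 214 (y) x 5 thick, 0.3 to 0.55 kg, with two 12 x 12 holes 93 either side of its centre along y; it fits the pins either way round and starts on them. Origin: centre of its underside, z up. Black bar handle along y: bar 14 wide (x), 94 long, from 27 to 39 above the underside, with 70 free between its end posts.
- handle (a point): Middle of the cover's handle bar, 33 above the cover's underside, axes as the cover's.
- mat: Black rubber mat 170 (x) x 235 (y) x 3 thick, fixed on the bench, where the cover is laid down. Origin: centre of its underside.
- lever (a joint): The eraser's lever, pivoting about the eraser's y axis: 0 = home, leaning 0.5 rad towards the robot side (-x of the eraser); 1.0 = thrown fully over, leaning 0.5 rad to the far side (+x). It stays where it is left; a light push (about 1 N) moves it.
- lever_tip (a point): Centre of the red ball (26 across) at the end of the lever, 90 from its pivot; it moves with the lever. The pivot is 136 from the eraser's centre along its +y and 62 above the bench, so the ball is about 141 above the bench at either end of its swing.
- reel1: Tape reel, a flat grey disc 66 across and 14 thick with dark tape between its flanges, lying flat on the bench; may be absent. Both faces are alike. Origin: its centre (7 above the bench when flat), z along its axis.
- reel2: Tape reel, a flat grey disc 58 across and 14 thick with dark tape between its flanges, lying flat on the bench; may be absent. Both faces are alike. Origin: its centre (7 above the bench when flat), z along its axis.
- reel3: Tape reel, a flat grey disc 50 across and 14 thick with dark tape between its flanges, lying flat on the bench; may be absent. Both faces are alike. Origin: its centre (7 above the bench when flat), z along its axis.
- reel4: Tape reel, a flat grey disc 42 across and 14 thick with dark tape between its flanges, lying flat on the bench; may be absent. Both faces are alike. Origin: its centre (7 above the bench when flat), z along its axis.
- loupe: Chrome loupe, an upright cylinder 36 across, 30 high, loose on the bench; to be left alone. Origin: centre of its underside.
- keycap: Beige keycap 18 x 18 x 10, loose on the bench; to be left alone. Origin: centre of its underside.
- bezel: Orange plastic drive bezel, a flat frame 64 x 148 x 12, loose on the bench; to be left alone. Origin: centre of its underside.
- disk1: 8-inch floppy disk in a stiff grey sleeve, 205 x 205 x 5, lying flat, loose on the bench; to be left alone. Origin: centre of its underside.
- disk2: 8-inch floppy disk in a stiff grey sleeve, 205 x 205 x 5, lying flat, loose on the bench; to be left alone. Origin: centre of its underside.
- disk3: 8-inch floppy disk in a stiff grey sleeve, 205 x 205 x 5, lying flat, loose on the bench; to be left alone. Origin: centre of its underside.

How it is judged:
By the outcome, as a careful person would: the job done as asked, in the order asked, and still so for the second after the job is handed in, with the robot touching nothing.
Of reel1, reel2, reel3, reel4 only 2 to 4 are there at a start; the rules pass over those that are not, and their reading is None.
At some moment in a run one of reel1, reel2, reel3, reel4, cover may be knocked a few centimetres aside while the robot is not near it.
It also fails if it takes over 210 s, if anything falls off the work surface, if the arm or the gripper's body presses on something with over 40 N, if the wrist force passes 120 N, or if a joint passes its speed limit or range.

ROBOT

A 6-joint arm with a two-finger parallel gripper is mounted at the origin on the work surface. World frame = base frame: x ahead of the robot, y to its left, z up, the work surface at z = 0. Lengths are in m, angles in rad, forces in N, time in s.
With the tool pointing down it reaches from about 0.275 to 0.825 m from the base axis. Payload 4.9 kg.
Tool frame: the origin (TCP) lies midway between the tips of the shut fingers; the grasp point (between the pads) lies 19 mm behind it (grip_point_offset is the distance from the TCP to the grasp point, in m); z points along the fingers, y is the line along which they close (so a half turn about z gives the same grasp; the last joint's range is limited). The gripper opens to 85 mm and grips with 20 to 120 N. Pads are 22 mm wide; open, the fingers measure 114 mm over their backs; the gripper's body (76 mm by 85 mm) begins 54 mm behind the grasp point. The pads swing forward as they close: fully open they stand 13 mm farther back than shut.
Start: joints at [-1.401, 0.326, -0.193, 1.052, 0, 1.437], TCP at [0.165, -0.525, 0.231] pointing down, gripper open.
Joint ranges: [-2.65, 2.65], [-0.97, 1.79], [-1.3, 1.35], [-1.93, 2.1], [-1.47, 1.37], [-3.14, 3.14]. Speed limits (rad/s): [2.57, 2.57, 3.14, 3.14, 3.14, 3.14].

INTERFACE

Orientations are given as a rotation vector (axis times angle).
In Python, from cell import * gives the robot as it stands. Calls block until the motion is done:
- movep(position, orientation): joint-space move of the TCP to a pose.
- move_l(position, velocity=0.15, rot=None, until_force=None): straight line of the TCP; rot=None keeps the orientation; velocity is the mean speed in m/s. With until_force (N) it stops when the force on the tool has changed by that much, and returns True; else False.
- set_joints(angles): joint-space move.
- let_go() and grab(newtons=None): open the fingers fully, or close them until they stop; newtons is the grip in N (None keeps the last).
- sleep(seconds).
- ik(position, orientation): joint angles nearest the present ones, or None.
- get_state(): the state.
- grab_frame(name): name is "scene" or "top"; returns a dict with "img" (480x640x3 uint8, red, green, blue), "fx", "fy", "cx", "cy" (pixels), "cam_to_world" (4x4, takes a point from camera to world coordinates). Camera axes: x right, y down, z forward; pixel columns grow to the right and rows downward; lengths in m; the calibration is good to about 2 mm. A picture is of the moment at which its call begins. There is no depth.
A pose or a line that the arm cannot do raises MotionError and nothing moves.
- sign_off(): hands the job in; it is judged then, once.
Trained networks look in the newest picture that a camera, given by its name, has taken for a name from the list of things; names that differ only in an ending like _2 or _b are one class to them, and where a whole thing is asked for, a point or a joint stands for the part that bears it (a point fixed in the world has none). Each returns a list of dicts, best first, with "score" (0 to 1); they miss things now and then, are a little off and sometimes report something else, mostly with a low value. They report only what shows in the picture. A call takes as long as a camera call.
- spot_in(camera, name): "centre" ([column, row] in pixels, amid what is visible of it).
- silhouettes(camera, name): "mask" (480x640 bool, what is visible of it) and "centre" ([column, row] in pixels, amid what is visible of it).
- tip_of(camera, name): "centre" ([column, row] in pixels: a listed point, or the origin of a listed thing).
The state is a dict: "clock": time; "q": joint angles; "joint_velocities": joint speeds; "tau": joint torques, N m; "position": TCP position; "eef_rot": TCP orientation; "contact_force": force on the tool from outside, world axes, zero at the start; "wrist_torque": the same for the moment, N m; "finger_gap": opening from 0.0 (shut) to 1.0 (fully open); "grasp_force": force on a finger pad.
Only numpy, scipy, OpenCV 4.12 (cv2) and the standard library are available. Lean on these libraries where they do the work, as an engineer would, in place of code of your own. Each camera call takes 0.05 s, during which the arm holds its last target. There are 200 camera calls.

## Working session

There is one attempt and no reset: what is moved stays moved. The work goes in short steps, each a Python script; the robot and the scene stay as the last script left them, time stands still between calls to the robot, and variables do not carry over. Pictures are saved under pics/ and viewed, at most 14 in all, crops included, and the job is handed in when it is done.

```bash
ls; mkdir -p pics; python3 - <<'E'
from cell import *
import cv2
for n in ("scene","top"):
    f=grab_frame(n); cv2.imwrite(f"pics/{n}0.png",f["img"][:,:,::-1])
    print(n,f["fx"],f["fy"],f["cx"],f["cy"],f["cam_to_world"])
    for t in ["eraser","deck","seat","cover","handle","mat","lever_tip","reel1","reel2","reel3","reel4","loupe","keycap","bezel","disk1"]:
        print(t,[([round(float(c)) for c in d["centre"]],round(d["score"],2)) for d in tip_of(n,t)[:5]])
print(get_state())
E
```

```text
pics
scene 553.8131392060933 553.8131392060933 324.86432697858 234.50501611123346 [[ 0.33685648  0.53618905 -0.77396965  1.56317223]
 [ 0.9415438  -0.19601303  0.27399665 -0.36349405]
 [-0.00479413 -0.82102387 -0.57087373  0.83548801]
 [ 0.          0.          0.          1.        ]]
eraser [([426, 234], 0.57)]
deck [([428, 226], 0.66)]
seat [([473, 176], 0.19)]
cover [([431, 205], 0.62)]
handle [([428, 193], 0.77)]
mat [([156, 288], 0.56), ([427, 222], 0.24)]
lever_tip [([476, 175], 0.65)]
reel1 [([333, 264], 0.63), ([273, 246], 0.54)]
reel2 [([333, 264], 0.63), ([273, 246], 0.54)]
reel3 [([333, 264], 0.63), ([273, 246], 0.54)]
reel4 [([333, 264], 0.63), ([273, 246], 0.54)]
loupe [([249, 290], 0.65)]
keycap []
bezel [([152, 345], 0.59)]
disk1 [([268, 344], 0.95), ([465, 297], 0.88), ([369, 325], 0.59)]
top 494.9618083150672 494.9618083150672 315.9709248688703 239.87766273151465 [[ 6.97340599e-04 -9.97085969e-01  7.62829243e-02  5.17529407e-01]
 [-9.99786191e-01  8.81306938e-04  2.06590177e-02 -8.35272053e-03]
 [-2.06660453e-02 -7.62810207e-02 -9.96872169e-01  1.14114265e+00]
 [ 0.
[... 561 characters left out ...]
168], 0.97)]
{'clock': 1.6, 'q': array([-1.40117033e+00,  3.26224765e-01, -1.92599771e-01,  1.05198575e+00,
        7.43981646e-06,  1.43656324e+00]), 'joint_velocities': array([ 0.00121769, -0.00061027, -0.00158716,  0.00095472, -0.00037451,
        0.0008659 ]), 'tau': array([ 8.89734656e-04, -4.43324840e+01,  2.62752217e+01,  1.17203050e-03,
        4.77892456e-06,  1.07258381e-05]), 'position': array([ 0.164562  , -0.52482663,  0.23126742]), 'eef_rot': array([-3.10539037e+00, -4.75464504e-01, -1.12964779e-05]), 'contact_force': array([ 0.07844603, -0.30393457,  0.21628058]), 'wrist_torque': array([0.04504995, 0.02042642, 0.0355663 ]), 'grasp_force': 0.0, 'finger_gap': 1.0008780935063217}
```

View pics/top0.png

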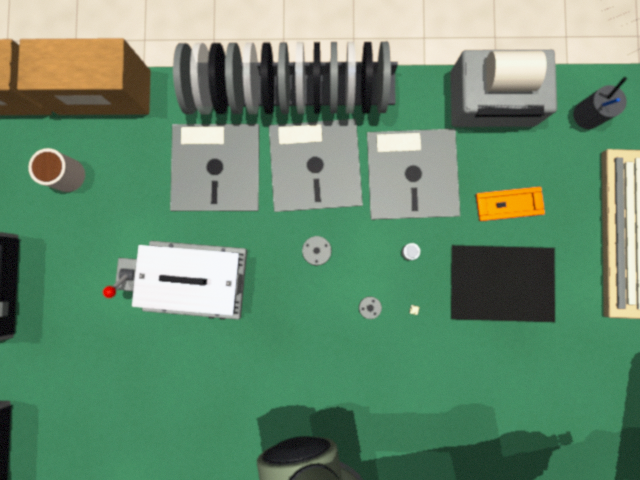

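View pics/scene0.png

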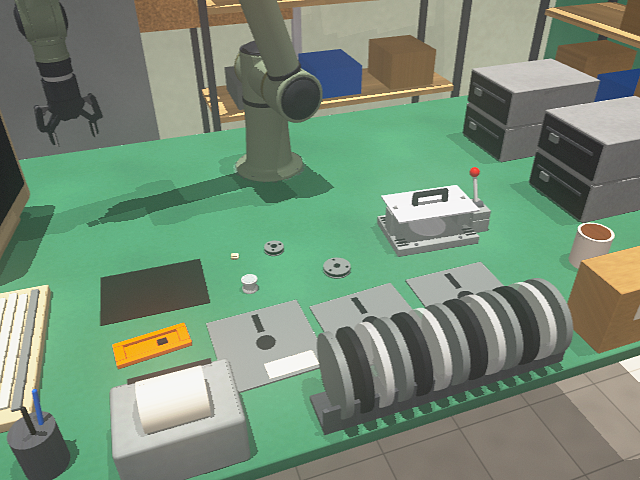

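The top view shows two reels, at (316,251) and (371,308). The cover is at about (188,281), the red ball at (109,291) and the mat at about (503,284). Next I'll take metric measurements from the silhouettes.

```bash
cat > h.py <<'E'
from cell import *
import cv2, numpy as np
from scipy.spatial.transform import Rotation as R
def to_plane(f,px,z):
    px=np.atleast_2d(np.asarray(px,float))
    d=np.c_[(px[:,0]-f["cx"])/f["fx"],(px[:,1]-f["cy"])/f["fy"],np.ones(len(px))]@f["cam_to_world"][:3,:3].T
    o=f["cam_to_world"][:3,3]
    return (o+d*((z-o[2])/d[:,2])[:,None])[:,:2]
def contour(mask):
    c,_=cv2.findContours(mask.astype(np.uint8),cv2.RETR_EXTERNAL,cv2.CHAIN_APPROX_NONE)
    return max(c,key=cv2.contourArea)[:,0]
def rect(f,mask,z):
    "centre, long-side length, short, yaw of the SHORT side (x axis), in [-pi/2,pi/2]"
    p=to_plane(f,contour(mask),z).astype(np.float32)
    b=cv2.boxPoints(cv2.minAreaRect(p)); e=[b[1]-b[0],b[2]-b[1]]
    l=[np.linalg.norm(v) for v in e]; s=e[int(np.argmin(l))]; s=s*np.sign(s[0])
    return b.mean(0),max(l),min(l),np.arctan2(s[1],s[0])
def disc(f,mask,z):
    (c,r)=cv2.minEnclosingCircle(to_plane(f,contour(mask),z).astype(np.float32))
    a=np.sqrt(4*mask.sum()/np.pi)
    return c,2*r
def down(yaw):
    "tool down, closing line (tool y) along direction `yaw` in the world"
    y=np.array([np.cos(yaw),np.sin(yaw),0]); z=np.array([0,0,-1.])
    return R.from_matrix(np.c_[np.cross(y,z),y,z]).as_rotvec()
def project(f,p):
    q=np.linalg.inv(f["cam_to_world"])@np.r_[p,1]
    return np.array([f["fx"]*q[0]/q[2]+f["cx"],f["fy"]*q[1]/q[2]+f["cy"]])
E
python3 - <<'E'
from h import *
F={}
for n in ("top","scene"):
    f=grab_frame(n)
    for t,z in (("cover",.095),("mat",.003),("reel1",.014)):
        for d in silhouettes(n,t)[:4]:
            g=rect if t!="reel1" else disc
            print(n,t,round(d["score"],2),np.round(d["centre"]),d["mask"].sum(),[np.round(v,4) for v in g(f,d["mask"],z)])
    for t,z in (("handle",.123),("cover",.09),("deck",.028),("lever_tip",.141),("reel1",.007),("mat",0)):
        for d in tip_of(n,t)[:3]: print(n,"tip",t,round(d["score"],2),to_plane(f,d["centre"],z))
    # red ball by colour
    i=f["img"].astype(int); m=(i[:,:,0]>150)&(i[:,:,1]<60)&(i[:,:,2]<60)
    k,lab,st,ce=cv2.connectedComponentsWithStats(m.astype(np.uint8))
    for j in range(1,k):
        if st[j,4]>40: print(n,"red",ce[j],st[j,4],to_plane(f,ce[j],.141))
E
```

```text
top cover 0.88 [184. 279.] 6098 [array([0.5145, 0.2917], dtype=float32), np.float32(0.2149), np.float32(0.13), np.float32(-0.0832)]
top mat 0.65 [504. 283.] 7734 [array([ 0.507 , -0.4081], dtype=float32), np.float32(0.2338), np.float32(0.1717), np.float32(-0.0356)]
top reel1 0.76 [369. 306.] 385 [array([ 0.4518, -0.1059]), np.float64(0.0498)]
top reel1 0.74 [411. 173.] 7786 [array([ 0.7558, -0.2067]), np.float64(0.28)]
top reel1 0.69 [314. 247.] 676 [array([0.5817, 0.0153]), np.float64(0.0678)]
top tip handle 0.59 [[0.52277598 0.29568189]]
top tip cover 0.87 [[0.51381807 0.29741067]]
top tip lever_tip 0.66 [[0.48799472 0.44034658]]
top tip reel1 0.89 [[0.58331591 0.01369222]]
top tip reel1 0.87 [[ 0.45230453 -0.10740124]]
top tip mat 0.68 [[ 0.50815538 -0.41310693]]
top red [108.56521739 291.5       ] 92 [[0.48941673 0.43309666]]
scene cover 0.93 [428. 205.] 2413 [array([0.5153, 0.2881], dtype=float32), np.float32(0.2171), np.float32(0.1409), np.float32(-0.0815)]
scene mat 0.67 [150. 288.] 4965 [array([ 0.507 , -0.4117], dtype=float32), np.float32(0.2365), np.float32(0.173), np.float
[... 155 characters left out ...]
.float64(0.0681)]
scene reel1 0.34 [425. 205.] 2300 [array([0.4062, 0.3581]), np.float64(0.2742)]
scene reel1 0.3 [439. 230.] 3635 [array([0.4271, 0.382 ]), np.float64(0.5427)]
scene tip handle 0.85 [[0.52412461 0.27810203]]
scene tip cover 0.97 [[0.52059731 0.28804601]]
scene tip cover 0.61 [[0.59490991 0.24393061]]
scene tip deck 0.77 [[0.51251864 0.2948645 ]]
scene tip deck 0.71 [[0.43843042 0.33946053]]
scene tip lever_tip 0.76 [[0.4985397  0.42917769]]
scene tip lever_tip 0.4 [[ 0.74216447 -0.22208539]]
scene tip reel1 0.88 [[0.57920122 0.01340575]]
scene tip reel1 0.49 [[ 0.45158705 -0.11217306]]
scene tip mat 0.8 [[ 0.50617412 -0.40662513]]
scene tip mat 0.61 [[0.40297809 0.36414765]]
```

```bash
python3 - <<'E'
from h import *
c=np.array([.5145,.2917]); yaw=-.083
for y in (yaw,yaw+np.pi):
    q=ik([*c,.22],down(y)); print(y,q)
yaw=min((yaw,yaw+np.pi),key=lambda y:abs(ik([*c,.22],down(y))[5]))
print("use",yaw)
movep([*c,.24],down(yaw))
print("hit",move_l([*c,.150],.1), move_l([*c,.105],.05,until_force=15))
s=get_state(); print(s["position"],s["contact_force"])
f=grab_frame("scene"); cv2.imwrite("pics/grip.png",cv2.resize(f["img"][100:300,320:560,::-1],None,fx=3,fy=3))
grab(45)
s=get_state(); print(s["position"],s["finger_gap"],s["grasp_force"],s["contact_force"],s["clock"])
E
```

```text
-0.083 [ 0.3910038   0.41018847 -0.09745265  1.06315521  0.          2.04480013]
3.058592653589793 [ 0.3910038   0.41018847 -0.09745265  1.06315521  0.         -1.09679253]
use 3.058592653589793
hit False False
[0.51478372 0.29182042 0.10531584] [ 0.06489644 -0.25140668  0.17055168]
[0.51481164 0.29171775 0.10515312] 0.1565598995003646 45.06273329257965 [ 0.44404644 -0.20223933  0.42364054] 8.5083
```

View pics/grip.png

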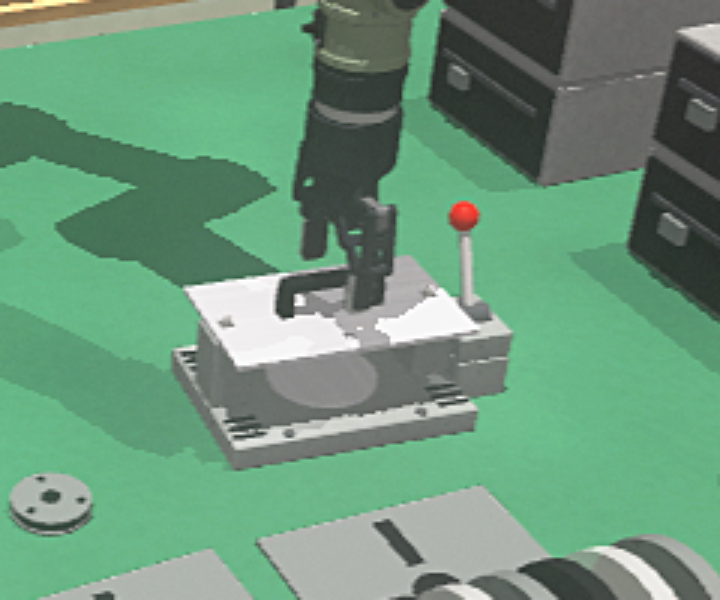

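The gripper straddles the bar and has closed to 13 mm, which fits the 14 mm bar. I'll lift it and carry it to the mat.

```bash
python3 - <<'E'
from h import *
p=get_state()["position"]; c0=p[:2]
move_l([*c0,.135],.05); move_l([*c0,.26],.12); sleep(.3)
s=get_state(); print("lifted",s["contact_force"],s["wrist_torque"],s["finger_gap"])
m=np.array([.507,-.410]); yaw=np.pi-.030
movep([.55,0,.26],down(np.pi-.05)) 
movep([*m,.20],down(yaw))
f=grab_frame("scene"); cv2.imwrite("pics/carry.png",f["img"][:,:,::-1])
move_l([*m,.06],.1)
print("touch",move_l([*m,.008],.025,until_force=4)); s=get_state(); print(s["position"],s["contact_force"])
let_go(); move_l([*m,.25],.15)
f=grab_frame("top"); cv2.imwrite("pics/laid.png",f["img"][:,:,::-1])
for z,t in ((.008,"cover"),(.003,"mat")):
    for d in silhouettes("top",t)[:2]: print(t,d["score"],rect(f,d["mask"],z))
print(get_state()["clock"])
E
```

```text
lifted [-0.27449303 -0.13671374 -4.42573662] [ 0.04737391 -0.01258558 -0.00123517] 0.1554258843841471
touch True
[ 0.50695065 -0.40994565  0.01816075] [-0.2630909   1.42711169  4.34688486]
cover 0.76 (array([ 0.50584877, -0.40842116], dtype=float32), np.float32(0.21508513), np.float32(0.13152267), np.float32(-0.03517201))
mat 0.74 (array([ 0.5077024 , -0.40636045], dtype=float32), np.float32(0.23129234), np.float32(0.17121254), np.float32(-0.025681425))
19.075
```

View pics/laid.png

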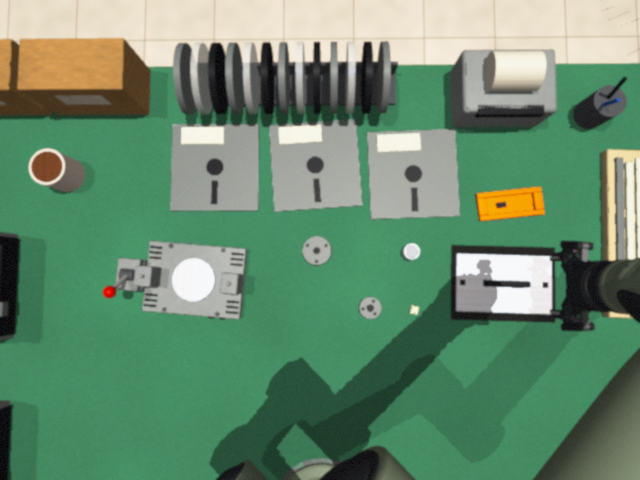

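The cover lies flat on the mat, and the eraser is open with its white plate at about (193,280). Next I'll pile the reels, largest first.

```bash
cat > reel.py <<'E'
from h import *
def deck(f):
    i=f["img"]; m=((i.min(2)>200)).astype(np.uint8); m[:,:140]=0; m[:,250:]=0; m[:235]=0; m[330:]=0
    k,lab,st,ce=cv2.connectedComponentsWithStats(m); j=1+np.argmax(st[1:,4])
    return disc(f,lab==j,.028)
def find(f,dia,z=.014):
    out=[]
    for t in ("reel1","reel3"):
        for d in silhouettes("top",t):
            c,D=disc(f,d["mask"],z)
            if abs(D-dia)<.006: out.append((d["score"],c,D))
    return max(out,key=lambda o:o[0])
def pick_place(dia,target,lift):
    yaw=np.pi-.083
    f=grab_frame("top"); sc,c,D=find(f,dia); c=np.array(c); print("reel",sc,c,D)
    zp={.066:-.004,.050:-.001}[dia]
    movep([*c,.16],down(yaw)); move_l([*c,.05],.12)
    print("down hit",move_l([*c,zp],.05,until_force=10),get_state()["position"])
    grab(25); s=get_state(); print("gap",s["finger_gap"]*85,s["grasp_force"],s["contact_force"],s["position"])
    zg=s["position"][2]
    move_l([*c,.20],.15); print("gap lifted",get_state()["finger_gap"]*85)
    movep([*target,.20],down(yaw)); move_l([*target,zg+lift+.02],.12)
    print("touch",move_l([*target,zg+lift-.002],.02,until_force=2)); print(get_state()["position"],get_state()["finger_gap"]*85)
    let_go(); move_l([*target,.20],.15)
E
python3 - <<'E'
from reel import *
f=grab_frame("top"); c,D=deck(f); print("deck",c,D)
# pins: expected pillar-top outlines in image
for s in (1,-1):
    p=np.array([.5145,.2917])+s*.093*np.array([np.sin(.083),np.cos(.083)]); print(p,project(f,[*p,.102]),project(f,[*p,.09]))
i=f["img"][225:335,95:260,::-1]; cv2.imwrite("pics/deck.png",cv2.resize(i,None,fx=4.8,fy=4.8,interpolation=cv2.INTER_CUBIC))
pick_place(.066,(np.array(c)+[.5145,.2917])/2,.028)
movep([.45,-.05,.25],down(np.pi-.083))
f=grab_frame("top"); print([ (d["score"],disc(f,d["mask"],.042)) for d in silhouettes("top","reel1")])
print("deck",deck(f),get_state()["clock"])
i=f["img"][225:335,95:260,::-1]; cv2.imwrite("pics/r1.png",cv2.resize(i,None,fx=4.8,fy=4.8,interpolation=cv2.INTER_CUBIC))
E
```

```text
deck (0.5139720439910889, 0.29176604747772217) 0.09903756529092789
[0.52221014 0.38437985] [140.05970487 275.39726118] [142.16803141 275.42393129]
[0.50678986 0.19902015] [227.46033424 282.81256635] [228.58420907 282.75498822]
reel 0.56 [0.58161086 0.01511071] 0.06736637651920319
down hit False [ 0.58197078  0.01507372 -0.00362273]
gap 64.41106658708375 27.459333837032318 [-1.07568312  0.80382693  4.75008595] [ 0.58197832  0.01508463 -0.00340568]
gap lifted 64.4213710843763
touch True
[0.5140171  0.29165511 0.02461607] 64.64814344451456
[(0.76, ((0.5163329839706421, 0.2906723618507385), 0.06711549311876297)), (0.27, ((0.7721293568611145, 0.0176867563277483), 0.27529436349868774))]
deck ((0.5139378905296326, 0.2919025719165802), 0.09828247129917145) 31.575
```

View pics/r1.png

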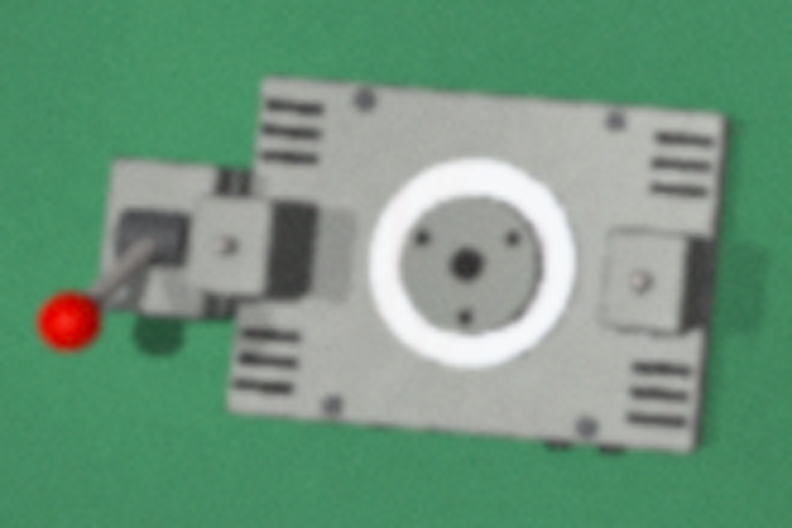

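Reel 1 sits well centred on the white plate, at about (467,264) in the crop against (472,262) for the ring. Now the 50 mm reel.

```bash
python3 - <<'E'
from reel import *
pick_place(.050,np.array([.5142,.2915]),.042)
movep([.45,-.05,.25],down(np.pi-.083))
f=grab_frame("top"); print("cover",[(d["score"],rect(f,d["mask"],.008)) for d in silhouettes("top","cover")[:2]],get_state()["clock"])
g=grab_frame("scene")
a=cv2.resize(f["img"][225:335,95:260],None,fx=2.4,fy=2.4,interpolation=cv2.INTER_CUBIC)
b=cv2.resize(g["img"][150:260,360:525],None,fx=2.4,fy=2.4,interpolation=cv2.INTER_CUBIC)
t=cv2.resize(f["img"],(600*640//480*1//2*2-8,594//2*2-120)) 
cv2.imwrite("pics/r3.png",np.hstack([a,b])[:,:,::-1]); cv2.imwrite("pics/top3.png",f["img"][:,:,::-1])
E
```

```text
Traceback (most recent call last):
  File "reel.py", line 15, in pick_place
    f=grab_frame("top"); sc,c,D=find(f,dia); c=np.array(c); print("reel",sc,c,D)
                                ~~~~^^^^^^^
  File "reel.py", line 12, in find
    return max(out,key=lambda o:o[0])
ValueError: max() iterable argument is empty
```

```bash
python3 - <<'E'
from reel import *
P=[-1.401,0.326,-0.193,1.052,0,1.437-np.pi/2*0]
q=get_state()["q"]; P[5]=q[5]; set_joints(P)
pick_place(.050,np.array([.5142,.2915]),.042)
set_joints(P)
f=grab_frame("top"); print("cover",[(d["score"],rect(f,d["mask"],.008)) for d in silhouettes("top","cover")[:2]],get_state()["clock"])
g=grab_frame("scene")
a=cv2.resize(f["img"][225:335,95:260],None,fx=2.4,fy=2.4,interpolation=cv2.INTER_CUBIC)
b=cv2.resize(g["img"][150:260,360:525],None,fx=2.4,fy=2.4,interpolation=cv2.INTER_CUBIC)
cv2.imwrite("pics/r3.png",np.hstack([a,b])[:,:,::-1]); cv2.imwrite("pics/top3.png",f["img"][:,:,::-1])
E
```

```text
reel 0.62 [ 0.45212838 -0.1057831 ] 0.04788203909993172
down hit False [ 0.45239392 -0.10588309 -0.00075582]
gap 48.507504294045006 25.27730941772461 [-1.14527515  0.1686864   5.58666383] [ 0.45230485 -0.10584188 -0.00058332]
gap lifted 48.47064355419236
touch True
[0.51397059 0.29140062 0.04146551] 48.46066921302878
cover [(0.84, (array([ 0.54269516, -0.42692906], dtype=float32), np.float32(0.2165153), np.float32(0.13011101), np.float32(-0.030279482))), (0.22, (array([0.5133563 , 0.30299807], dtype=float32), np.float32(0.053097945), np.float32(0.04803956), np.float32(0.001203519)))] 48.475
```

View pics/r3.png

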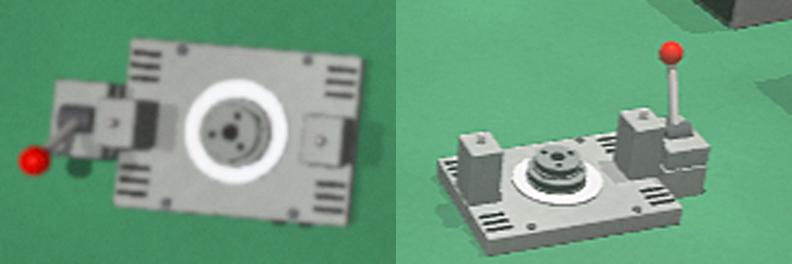

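View pics/top3.png

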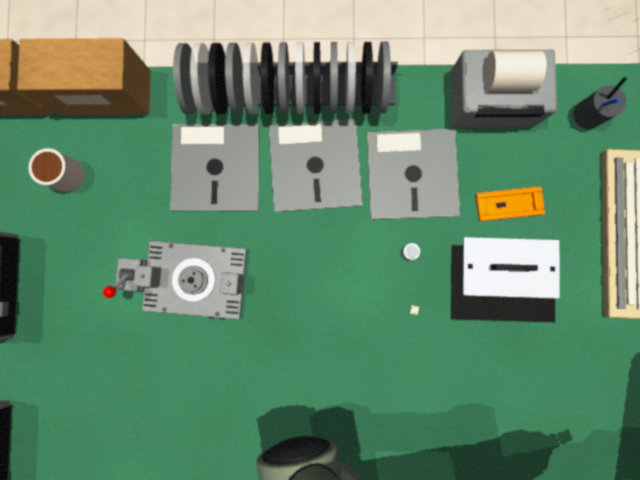

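Both reels are piled concentrically. The cover has been knocked to about (512,267) px, which is (0.543,-0.427) m. I'll refine its position from the hole centroids, grip it there and seat it, with a force-guided search if it catches on the pins.

```bash
python3 - <<'E'
from h import *
f=grab_frame("top"); d=silhouettes("top","cover")[0]; c,L,W,yaw=rect(f,d["mask"],.008); print(c,L,W,yaw)
g=f["img"].max(2); hull=cv2.drawContours(np.zeros(g.shape,np.uint8),[cv2.convexHull(contour(d["mask"]))],-1,1,-1)
hull=cv2.erode(hull,np.ones((5,5)))
k,lab,st,ce=cv2.connectedComponentsWithStats(((g<130)&(hull>0)).astype(np.uint8))
H=[]
for j in range(1,k):
    if st[j,4]>=6:
        z=.042 if st[j,4]>100 else .008
        p=to_plane(f,ce[j],z)[0]; print("blob",ce[j],st[j,4],p)
        if st[j,4]<=60: H.append(p)
if len(H)==2:
    m=(H[0]+H[1])/2; v=H[0]-H[1]; v*=np.sign(v[1]); print("holes mid",m,"dist",np.linalg.norm(v),"yaw",-np.arctan2(v[0],v[1]))
    c=(c+m)/2
ya=np.pi+yaw
movep([*c,.15],down(ya)); move_l([*c,.07],.1); print("hit",move_l([*c,.0185],.05,until_force=10))
grab(45); s=get_state(); print(c,s["position"],s["finger_gap"]*85,s["contact_force"])
move_l([*c,.08],.06); move_l([*c,.26],.15); sleep(.2)
s=get_state(); print("lifted",s["contact_force"],s["wrist_torque"],s["finger_gap"]*85)
movep([.55,0,.26],down(np.pi-.05))
t=np.array([.5142,.2914]); ye=down(np.pi-.083)
movep([*t,.24],ye); move_l([*t,.135],.1)
print("stop",move_l([*t,.1045],.02,until_force=6)); s=get_state(); print(s["position"],s["contact_force"],s["wrist_torque"],s["clock"])
i=grab_frame("scene")["img"][100:300,320:560,::-1]; cv2.imwrite("pics/seat.png",cv2.resize(i,None,fx=3,fy=3))
E
```

```text
[ 0.5437132 -0.4274311] 0.21637535 0.13390987 -0.021829935
blob [469.6 265.6] 15 [ 0.54529684 -0.3341649 ]
blob [513.39928058 267.1618705 ] 278 [ 0.54104931 -0.4200825 ]
blob [552.5 268.5] 16 [ 0.53877368 -0.52055263]
holes mid [ 0.54203526 -0.42735876] dist 0.1865018426630551 yaw -0.034983530504771265
hit False
[ 0.54287424 -0.42739493] [ 0.54304446 -0.42743931  0.01869095] 13.281729675498417 [0.92292275 0.57836494 0.57685114]
lifted [-0.25504917  0.34087205 -4.1258955 ] [ 0.01451506  0.05184097 -0.04301863] 13.495620994292738
stop True
[0.51412038 0.29137737 0.10563877] [0.03863902 0.18524213 6.38922346] [-0.00727201  0.03153943  0.00215098] 60.8833
```

View pics/seat.png

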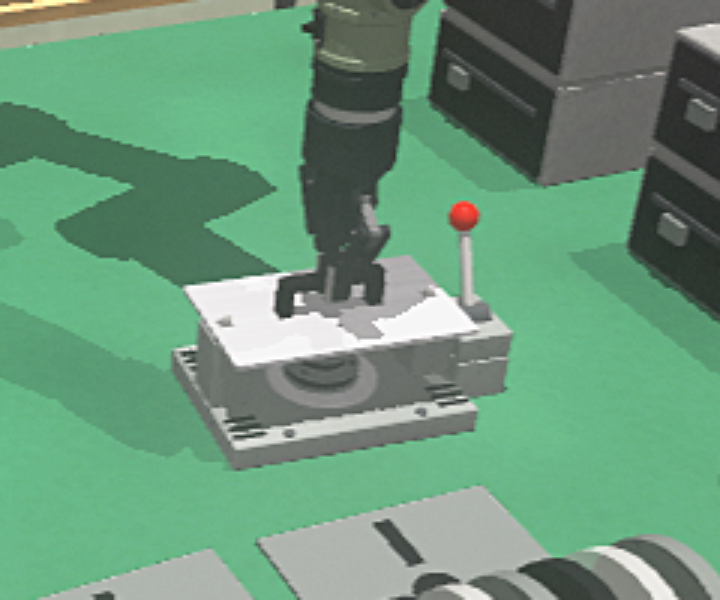

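The cover is seated: TCP z is 0.1056 against the expected 0.1057, and the picture shows it flat with the pile beneath. Now I'll release it and work the lever.

```bash
python3 - <<'E'
from h import *
let_go(); p=get_state()["position"]; move_l([*p[:2],.26],.12)
f=grab_frame("top")
c=np.array([.5142,.2915]); ex=np.array([np.cos(.083),-np.sin(.083)]); ey=np.array([np.sin(.083),np.cos(.083)])
P=lambda a,z:[*(c+a*ex+.136*ey),z]
r=min((down(np.pi/2-.083),down(-np.pi/2-.083)),key=lambda o:abs(ik(P(-.095,.25),o)[5]) if ik(P(-.095,.25),o) is not None else 9)
grab(20)
def ball(n):
    f=grab_frame(n); i=f["img"].astype(int); m=(i[:,:,0]>130)&(i[:,:,1]<60)&(i[:,:,2]<60)
    k,lab,st,ce=cv2.connectedComponentsWithStats(m.astype(np.uint8)); j=1+np.argmax(st[1:,4])
    q=to_plane(f,ce[j],.141)[0]-c; return n,st[j,4],"along x",q@ex,"along y",q@ey
print(ball("scene"))
for sg in (-1,1):
    movep(P(sg*.100,.25),r); move_l(P(sg*.100,.132),.15)
    print("side",sg,"stop",move_l(P(-sg*.034,.132),.05,until_force=8))
    s=get_state(); print((s["position"][:2]-c)@ex,s["contact_force"],s["clock"])
    print(ball("scene"))
    move_l(P(sg*.10,.132),.15); move_l(P(sg*.10,.25),.15); print(ball("scene"),ball("top"))
q=get_state()["q"]; set_joints([-1.401,0.326,-0.193,1.052,0,q[5]])
f=grab_frame("top"); g=grab_frame("scene")
cv2.imwrite("pics/end.png",f["img"][:,:,::-1]); cv2.imwrite("pics/ends.png",cv2.resize(g["img"][100:300,320:560,::-1],None,fx=3,fy=3))
print(rect(f,silhouettes("top","cover")[0]["mask"],.095),get_state()["clock"])
E
```

```text
('scene', np.int32(10), 'along x', np.float64(-0.04027680199424347), 'along y', np.float64(0.14712917347603238))
side -1 stop True
0.01964989570990071 [-1.75034627  0.06904302  1.2614848 ] 68.6333
('scene', np.int32(14), 'along x', np.float64(0.04409354764855594), 'along y', np.float64(0.14259645062335327))
('scene', np.int32(7), 'along x', np.float64(0.026263385328573936), 'along y', np.float64(0.1456117419462559)) ('top', np.int32(98), 'along x', np.float64(0.0426503899565272), 'along y', np.float64(0.13669187829768104))
side 1 stop True
-0.0189699360865013 [2.37390549 0.36340646 1.68372887] 74.5167
('scene', np.int32(2), 'along x', np.float64(-0.05989671597883513), 'along y', np.float64(0.1384899444901747))
('scene', np.int32(5), 'along x', np.float64(-0.05277470285990291), 'along y', np.float64(0.14960792703437784)) ('top', np.int32(53), 'along x', np.float64(-0.04423477662148321), 'along y', np.float64(0.1407077299926729))
(array([0.5137843, 0.290879 ], dtype=float32), np.float32(0.21656574), np.float32(0.13385253), np.float32(-0.0897421)) 80.35
```

View pics/end.png

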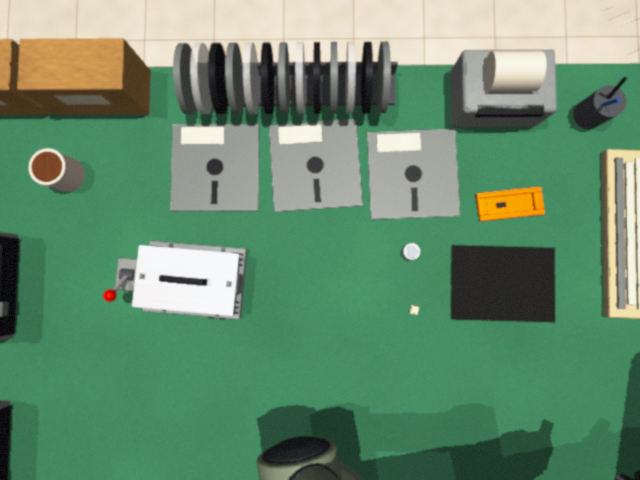

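View pics/ends.png

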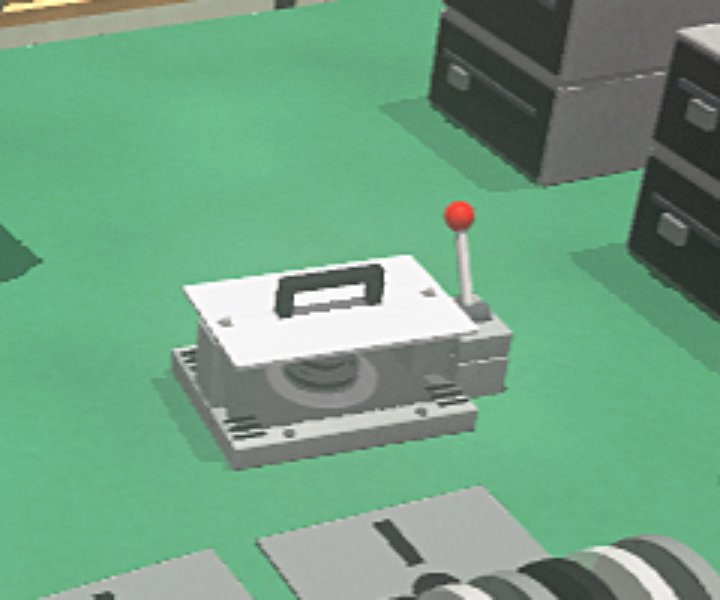

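The cover is seated on both pins with the pile beneath it. The ball went to +43 mm and is back at -44 mm, which are the full stops (±43 mm). Nothing else has moved.

```bash
python3 -c "
from cell import *
print(sign_off())"
```

```text
the job is handed in; nothing more can be done
None
```

The job is done and handed in: the two reels present (66 and 50 mm) are piled on the round plate, the cover is seated over both pins, and the lever was thrown fully over and back. The cover was knocked partly off the mat while I piled the reels, so I found it again and picked it up from there.

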